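Set up the banding wheel for a stripe

ROBOT

A 7-joint arm with a two-finger parallel gripper is mounted at the origin on the work surface. World frame = base frame: x ahead of the robot, y to its left, z up, the work surface at z = 0. Lengths are in mm, angles in rad, forces in N, time in s.
With the tool pointing down it reaches from about 350 to 900 mm from the base axis. Payload 7.2 kg.
Tool frame: the origin (TCP) lies midway between the tips of the shut fingers; the grasp point (between the pads) lies 19 mm behind it (ctrl.hold_point_z is the distance from the TCP to the grasp point, in mm); z points along the fingers, y is the line along which they close (so a half turn about z gives the same grasp; the last joint's range is limited). The gripper opens to 88 mm and grips with 3 to 60 N. Pads are 20 mm wide; open, the fingers measure 115 mm over their backs; the gripper's body (75 mm by 178 mm) begins 61 mm behind the grasp point.
Start: joints at [1.119, 0.411, -0.013, 1.596, 0.006, 1.134, -0.082], TCP at [234.018, -579.538, 222.653] pointing down, gripper open.
Joint ranges: [-2.95, 2.95], [-0.29, 1.99], [-1.47, 1.44], [0.14, 2.54], [-1.03, 4.17], [0.13, 1.85], [-2.86, 2.86]. Speed limits (rad/s): [2.39, 2.39, 3.01, 3.01, 3.14, 3.14, 3.14].

INTERFACE

Orientations are given as a unit quaternion [x, y, z, w].
In Python, from workcell import ctrl gives the robot as it stands.
- The arm moves only by the shell command python3 -m pendant 'ROWS' [OPENING] [FORCE]. ROWS is JSON, one flat list of numbers, 4 for each row, row after row: the shift along the tool's x, y, z in m, then the turn about the tool's z in degrees. In form: [dx, dy, dz, turn, dx, dy, dz, turn, ...]. A call has 1 to 8 rows; each row is the pose to reach, as a shift and turn from the pose commanded when the call began, along the tool's axes at that moment; what a row does not reach only later rows make up. A row lasts 1/8 s, in which the tool goes at most 62.5 mm and 10.7 degrees, less where a joint would pass 70% of its speed; a pose out of reach is approached as far as the arm can. A call with a gripper value outside its range is refused whole. OPENING is the closure, from 0 (fully open) to 1 (shut), set as the call begins (- or left out, the last holds). The fingers move at their own pace and stop on an object; FORCE is the grip in N (left out, the last holds). Time passes only in rows, so rows that repeat a pose let the fingers close. It gives the time, the measured TCP pose, the force, the opening and the grip force at its end, in the units of the state.
- ctrl.get_obs(): the state, without advancing time (a new reading comes with each control period).
- ctrl.grab_frame(name): name is "side" or "top" or "wrist"; returns a dict with "color" (480x640x3 uint8, red, green, blue), "z_map" (480x640 float32, mm along the optical axis (not along the pixel's ray), 0 where there is no reading), "vertical_fov" (degrees; the focal length in pixels is half the picture's height over the tangent of half this angle, whatever the lens; pixels are square), "cx", "cy" (the principal point, pixels), "extrinsics" (4x4, takes a point from world to camera coordinates). Camera axes: x right, y up, looking along -z (the intrinsics and any distortion apply to the point x, -y, -z); pixel columns grow to the right and rows downward; lengths in mm; the calibration is good to about 2 mm. A picture is of the moment at which its call begins.
- ctrl.job_done(): hands the job in; it is judged then, once.
The state is a dict: "time": time; "q": joint angles; "qd": joint speeds; "effort": joint torques, N m; "ee_pos": TCP position; "eef_rot": TCP orientation; "contact_force": force on the tool from outside, world axes, zero at the start; "moment": the same for the moment, N m; "opening": finger opening in mm; "grip_force": force on a finger pad.
Only numpy, scipy, OpenCV 4.12 (cv2) and the standard library are available. Lean on these libraries where they do the work, as an engineer would, in place of code of your own. Each camera call takes 0.05 s, during which the arm holds its last target. There are 200 camera calls.

TASK

Get the small white vase ready for painting: with a fingertip, push the steel index arm on the banding wheel round until it points straight at the taller of the two gauge pins. Then push the dark wooden brush guide round on its post until it points straight at the middle of the vase. Nothing is to be picked up: leave the vase untouched, riding upright in the middle of the wheel, and leave the pots, tools and dishes around it where they are.

Things in the scene. Friction and masses are not known exactly. Their poses are not given: they have to be found in the camera images.
- wheel_centre (a point): Centre of the top face of the banding wheel, a round aluminium turntable (180 mm diameter, 14 mm thick, top 74 mm above the table) on a dark steel foot fixed to the table. It lies on the wheel's vertical turning axis and turns with it: x axis along the index arm, z up.
- index_tip (a point): Outer end of the index arm, a level steel bar 14 mm wide and 14 mm tall (60 to 74 mm above the table, free below) sticking out radially from the wheel's rim. Full width from 90 to 133 mm from the axis, then a 6 mm wide nose ending at this point, 145 mm from the axis, 67 mm above the table. x axis outward along the arm, z up. Push the bar sideways, 105 to 130 mm from the axis.
- wheel (a joint): Angle of the wheel (rad), growing anticlockwise seen from above, free from -1.2 to 2.3. Stiff: about 1.5 N sideways on the arm turns it, and it stays where it is left. At the start the arm points between the two pins; turn it the short way, on the robot's side of the wheel.
- tall_pin: The taller gauge pin: an upright steel pin, 10 mm diameter, top 95 mm above the table, on a dark round foot 38 mm across and 8 mm thick, fixed to the table 160 to 200 mm from the wheel's axis, beyond the arm's reach. It may be the left or the right one of the two. Origin: centre of the underside of the foot.
- short_pin: The shorter gauge pin: same as the tall one but its top is only 45 mm above the table; not the one to point at. Origin: centre of the underside of the foot.
- guide_pivot (a point): Pivot of the brush guide, on the axis of an upright steel post (18 mm diameter, foot 68 mm across, fixed to the table) left of the wheel, 131 mm above the table; the black hub there is 30 mm across, its top 140 mm above the table. x axis along the guide, z up.
- guide_tip (a point): Free end of the brush guide, a level dark wooden bar 12 mm wide and 12 mm tall (125 to 137 mm above the table, free below) out to 120 mm from the pivot, then a 5 mm wide nose ending at this point, 150 mm from the pivot. x axis outward along it, z up. It starts swung out towards the robot; pointing at the vase it ends 30 mm or more short of it. Push the bar sideways, 80 to 115 mm from the pivot.
- guide (a joint): Angle of the brush guide (rad), growing anticlockwise seen from above, free from -1.9 to 1.0; it must grow by about 0.6 to 1.9 rad from the start. Stiff: about 1.5 N sideways turns it, and it stays where it is left.
- vase: Small white ceramic bud vase standing loose on the middle of the wheel, turning with it: 100 mm tall (top 174 mm above the table), 64 mm across at its widest, 200 to 420 g. Origin: centre of its underside. Not to be touched.
- pot_a: Bystander: small glaze jar, 36 mm diameter, 50 mm tall, loose, between the wheel and the guide's post. Origin: centre of the underside.
- pot_b: Bystander: small glaze jar, 36 mm diameter, 50 mm tall, loose, on the robot's side of the wheel, outside the arm's reach, between the two pins. Origin: centre of the underside.
- pot_c: Bystander: glaze jar, 44 mm diameter, 60 mm tall, loose, behind the wheel on the right. Origin: centre of the underside.
- dish: Bystander: little blue bowl, 90 mm across, 30 mm tall, loose. Origin: centre of the underside.
- palette_knife: Bystander: palette knife, 200 mm long, lying loose. Origin: centre of the underside.
- squeeze_bottle: Bystander: white squeeze bottle, 60 mm diameter, 170 mm tall, loose, at the right. Origin: centre of the underside.
- brush_cup: Bystander: terracotta cup, 72 mm across and 95 mm tall, with brushes up to 250 mm, loose, at the left. Origin: centre of the underside.

How it is judged (in metres and radians):
On the way, in this order (a step that is already met when the one before it is completed fails the run):
1. the index arm points at the tall pin (pin within 10 mm of the arm's line) (y of tall_pin in the frame of index_tip between -0.01 and 0.01 m and x of tall_pin in the frame of index_tip above 0 m), for 0.2 s.
2. the brush guide points at the middle of the wheel, where the vase stands (within 12 mm of the guide's line) (y of wheel_centre in the frame of guide_tip between -0.012 and 0.012 m and x of wheel_centre in the frame of guide_tip above 0 m), for 0.2 s.
At the end, for the whole second after the job is handed in: The tall pin's axis lies within 10 mm of the line of the index arm, ahead of its tip; the middle of the wheel lies within 12 mm of the line of the brush guide, ahead of its tip; both are at rest; the vase stands upright on the wheel, within 15 mm of its middle (all of step 1 and all of step 2 and velocity of joint wheel between -0.05 and 0.05 rad/s and velocity of joint guide between -0.05 and 0.05 rad/s and angle between vase's own z axis and vertical below 0.1 rad and horizontal distance between vase and wheel_centre below 0.015 m and distance between vase and wheel_centre below 0.018 m); the robot touches nothing.
It fails at once if the vase is touched by the robot (more than 1 N) (contact force between any of the fingers, the arm and vase above 1 N).
It fails at once if the vase is lifted or tipped (height (world z) of vase above 0.086 m or height (world z) of vase below 0.06 m or angle between vase's own z axis and vertical above 0.25 rad).
It fails at once if a bystander is moved by more than 25 mm (distance of any of pot_a, pot_b, pot_c, dish, palette_knife, squeeze_bottle, brush_cup from where it was at the start of the episode above 0.025 m).
It also fails if it takes over 58 s, if anything falls off the work surface, if the arm or the gripper's body presses on something with over 40 N, if the wrist force passes 120 N, or if a joint passes its speed limit or range.

## Working session

There is one attempt and no reset: what is moved stays moved. The work goes in short steps, Python scripts to look and compute and a shell command to move; the robot and the scene stay as the last step left them, time stands still between calls to the robot, and variables do not carry over. Pictures are saved under pics/ and viewed, at most 10 in all, crops included, and the job is handed in when it is done.

```bash
mkdir -p pics; cat > h.py <<'E'
import numpy as np,cv2
from workcell import ctrl
def cloud(n):
    f=ctrl.grab_frame(n); z=f["z_map"].astype(float); c=f["color"]
    F=240/np.tan(np.radians(f["vertical_fov"])/2)
    v,u=np.mgrid[:480,:640]
    p=np.stack([(u-f["cx"])/F*z,-(v-f["cy"])/F*z,-z],-1)
    E=np.array(f["extrinsics"]); w=(p-E[:3,3])@E[:3,:3]
    w[z==0]=np.nan
    return c,w,f
E
python3 - <<'E'
from h import *
for n in ["top","side"]:
    c,w,f=cloud(n); cv2.imwrite(f"pics/{n}.png",c[:,:,::-1]); np.savez(f"{n}.npz",c=c,w=w)
    print(n,{k:v for k,v in f.items() if k not in("color","z_map","extrinsics")},np.isnan(w).mean())
    print(np.round(f["extrinsics"],3).tolist())
o=ctrl.get_obs();print(o["time"],o["ee_pos"],o["eef_rot"],o["opening"])
E
```

```text
top {'vertical_fov': 56.87407697208713, 'cx': 315.9457131948581, 'cy': 247.37705541307} 0.003951822916666667
[[0.003, -1.0, 0.018, -21.512], [0.992, 0.006, 0.13, -546.879], [-0.13, 0.017, 0.991, -1388.822], [0.0, 0.0, 0.0, 1.0]]
side {'vertical_fov': 45.62699919740815, 'cx': 324.2501277267736, 'cy': 238.75649240907782} 0.004055989583333333
[[0.97, -0.241, -0.018, -520.05], [0.167, 0.616, 0.77, -164.801], [-0.174, -0.75, 0.638, -1501.187], [0.0, 0.0, 0.0, 1.0]]
0.1 [ 233.82510193 -579.11895171  221.91112642] [ 9.81635747e-01  1.90763587e-01 -1.98593212e-04 -6.88774863e-04] 87.85669875089825
```

View pics/top.png

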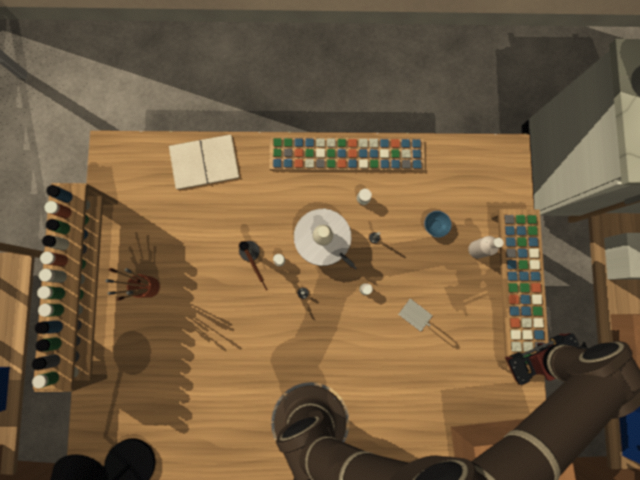

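View pics/side.png

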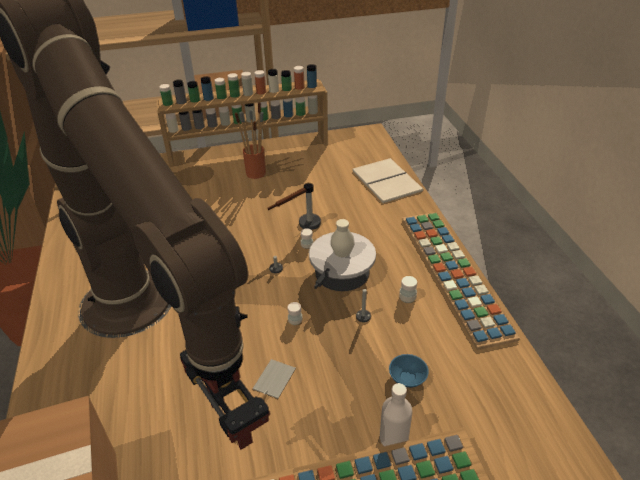

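The top view shows the wheel at (322,237), the index arm out to about (352,266), the right pin at (375,238), the left pin at (303,293), and the guide from its hub at (250,248) to about (265,288). In the side view the right pin (364,290) is the tall one and the left (276,265) is the short one.

```bash
python3 - <<'E'
import numpy as np,cv2
for n in["top","side"]:
    d=np.load(n+".npz");w=d["w"];c=d["c"].astype(int)
    X,Y,Z=w[...,0],w[...,1],w[...,2]
    reg=(X>350)&(X<800)&(Y>-250)&(Y<300)
    print(n,"table z",np.nanpercentile(Z[reg],[5,30,50]))
    # wheel: white disc z 66..80
    def blobs(m,name,mn=4):
        k,l,s,ce=cv2.connectedComponentsWithStats(m.astype(np.uint8))
        for i in range(1,k):
            if s[i,4]>=mn:
                q=w[l==i];print(name,s[i,4],"uv",ce[i].round(),"mean",q.mean(0).round(1),"min",q.min(0).round(),"max",q.max(0).round())
    blobs(reg&(Z>15),"obj",6)
    blobs(reg&(Z>68)&(Z<80),"wheel",10)
    blobs(reg&(Z>118)&(Z<148),"guide/hub",4)
    blobs(reg&(Z>150),"vasetop",4)
d=np.load("top.npz");c=d["c"][210:310,230:400,::-1]
cv2.imwrite("pics/crop.png",cv2.resize(c,None,fx=4.7,fy=4.7,interpolation=cv2.INTER_CUBIC))
E
```

```text
top table z [-4.01935543 -0.1590053   1.78803892]
obj 176 uv [363. 197.] mean [ 711.5 -171.5   52. ] min [ 694. -193.   15.] max [ 735. -151.   71.]
obj 2605 uv [322. 238.] mean [571.3 -38.3  84. ] min [ 478. -141.   60.] max [665.  51. 182.]
obj 28 uv [376. 235.] mean [ 582.9 -207.8   67.6] min [ 580. -213.   19.] max [ 588. -204.   99.]
obj 348 uv [250. 258.] mean [505.9 182.2 106.5] min [407. 129.  15.] max [569. 234. 148.]
obj 10 uv [256. 255.] mean [524.1 175.3  16.5] min [517. 169.  15.] max [533. 184.  20.]
obj 110 uv [278. 260.] mean [505.6 100.6  45.5] min [491.  84.  16.] max [523. 117.  58.]
obj 109 uv [365. 289.] mean [ 414.3 -174.9   46. ] min [ 399. -193.   16.] max [ 431. -160.   57.]
obj 9 uv [302. 292.] mean [402.4  25.3  42.1] min [397.  21.  16.] max [407.  31.  50.]
wheel 2150 uv [322. 238.] mean [571.9 -38.5  74.8] min [ 478. -141.   68.] max [665.  51.  80.]
guide/hub 187 uv [322. 236.] mean [569.5 -35.3 133.9] min [546. -66. 118.] max [604.  -8. 148.]
guide/hub 252 uv [251. 261.] mean [493.2 175.9 138. ] min [407. 129. 122.] max [551. 215. 147.]
vasetop 113 uv 
[... 748 characters left out ...]
15.] max [ 590. -206.  100.]
obj 239 uv [294. 311.] mean [ 414.9 -184.7   39. ] min [ 398. -200.   15.] max [ 434. -157.   56.]
wheel 20 uv [309. 205.] mean [537.9 193.9  74.3] min [531. 186.  68.] max [548. 201.  80.]
wheel 1976 uv [341. 257.] mean [569.1 -57.1  73.9] min [ 477. -146.   68.] max [666.  51.  80.]
wheel 13 uv [364. 297.] mean [ 584.3 -213.5   74.4] min [ 580. -220.   69.] max [ 590. -209.   79.]
guide/hub 289 uv [294. 195.] mean [491.7 169.8 134.6] min [409. 124. 119.] max [553. 217. 145.]
guide/hub 265 uv [342. 239.] mean [573.1 -53.7 132.5] min [547. -73. 118.] max [605. -19. 148.]
vasetop 165 uv [342. 226.] mean [575.5 -43.2 166.9] min [560. -58. 150.] max [593. -18. 179.]
```

View pics/crop.png

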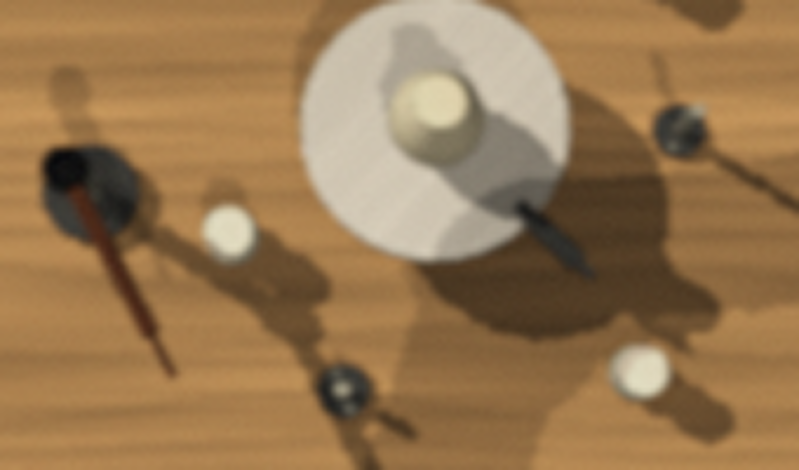

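```bash
python3 - <<'E'
import numpy as np
from scipy.optimize import minimize
for n in["top","side"]:
    d=np.load(n+".npz");w=d["w"];c=d["c"].astype(int)
    X,Y,Z=w[...,0],w[...,1],w[...,2]; mx=c.max(-1); sat=mx-c.min(-1)
    # wheel centre: maximise overlap disc of r=90 over top-face points
    m=(abs(Z-74)<5)&(np.hypot(X-570,Y+40)<135)
    P=w[m][:,:2]
    # rim points: per-angle 97% radius, robust circle fit
    a=np.array([571,-38.])
    for _ in range(10):
        D=P-a;th=np.arctan2(D[:,1],D[:,0]);r=np.hypot(*D.T)
        b=((th+np.pi)/(2*np.pi)*36).astype(int)%36
        e=[];
        for k in range(36):
            rr=r[b==k]
            if len(rr)>8: 
                q=np.percentile(rr,98)
                if q<98: t=-np.pi+(k+.5)*np.pi/18;e.append((a[0]+q*np.cos(t),a[1]+q*np.sin(t)))
        e=np.array(e);A=np.c_[2*e,np.ones(len(e))];s=np.linalg.lstsq(A,(e**2).sum(1),rcond=None)[0]
        a=s[:2]
    print(n,"wheel",a.round(1),"R",np.sqrt(s[2]+a@a).round(1),len(e))
    r=np.hypot(X-a[0],Y-a[1])
    m=(abs(Z-71)<9)&(r>100)&(r<146);Q=w[m];ang=np.arctan2(Q[:,1]-a[1],Q[:,0]-a[0])
    print(" arm pts",len(Q),"ang",np.median(ang).round(3),ang.std().round(3),"maxr",r[m].max().round(),Q.mean(0).round(1))
    p=w[(np.hypot(X-584,Y+210)<14)&(Z>25)&(Z<100)]
    print(" pin",len(p),np.median(p,0).round(1), "ang",np.arctan2(np.median(p[:,1])-a[1],np.median(p[:,0])-a[0]).round(3))
    g=w[(abs(Z-136)<12)&(Y>110)&(Y<240)&(X>380)&(X<600)]
    hub=g[g[:,0]>525]; bar=g[(g[:,0]<515)]
    v=np.linalg.svd(bar[:,:2]-bar[:,:2].mean(0))[2][0]; v*=np.sign(-v[0])
    print(" hub",hub.mean(0).round(1),np.ptp(hub,0).round(),"bar mean",bar.mean(0).round(1),"min/max",bar.min(0).round(),bar.max(0).round(),"dir",np.arctan2(v[1],v[0]).round(3))
    sh=w[(np.hypot(X-180-360,Y-205)<40)&(Z>5)&(Z<16)];print(" foot",len(sh),sh.min(0).round(),sh.max(0).round())
E
```

```text
top wheel [575.9 -36.6] R 88.5 35
 arm pts 54 ang -2.332 0.035 maxr 143.0 [ 493.8 -122.5   74.3]
 pin 27 [ 582.2 -207.2   68.9] ang -1.534
 hub [538.1 200.3 139.9] [26. 28. 22.] bar mean [466.1 161.2 137.1] min/max [407. 129. 125.] [513. 194. 144.] dir -2.637
 foot 140 [505. 167.   5.] [577. 238.  16.]
side wheel [576.7 -38.4] R 89.5 30
 arm pts 85 ang -2.315 0.035 maxr 145.0 [ 494.  -128.3   71.7]
 pin 86 [ 584.6 -213.5   65.3] ang -1.526
 hub [539.4 193.5 136.5] [28. 38. 21.] bar mean [465.3 156.5 134.2] min/max [409. 124. 125.] [515. 189. 143.] dir -2.648
 foot 168 [505. 166.   5.] [572. 235.  16.]
```

```bash
cat >> h.py <<'E'
from scipy.spatial.transform import Rotation as R
C=np.array([576,-37.5]);G=np.array([539,200.])
def pose(c,ang,r,off,z):
    """tool beside a bar at angle ang about c, at radius r, off mm behind its line (ccw push); tool y = push direction"""
    e=np.array([np.cos(ang),np.sin(ang)]);t=np.array([-e[1],e[0]])
    return np.r_[c+r*e-off*t,z],np.arctan2(t[1],t[0])
def rows(*targets):
    o=ctrl.get_obs();M=R.from_quat(o["eef_rot"]).as_matrix();y0=np.arctan2(M[1,1],M[0,1])
    print("t",round(o["time"],2),"pos",np.round(o["ee_pos"],1),"yang",round(y0,3),"F",np.round(o["contact_force"],1))
    for p,ya in targets:
        d=M.T@(p-o["ee_pos"])/1e3;tu=-np.degrees((ya-y0+np.pi)%(2*np.pi)-np.pi)
        print(np.round(d,4),round(tu,1))
E
python3 -c "
from h import *
rows(pose(C,-2.325,118,50,222))"
```

```text
t 0.1 pos [ 233.8 -579.1  221.9] yang -1.187 F [0.2 0.3 0.9]
[ 0.392  -0.37    0.0004] -24.8
```

```bash
python3 -m pendant '[0.04,-0.037,0,-4, 0.085,-0.08,0,-8, 0.13,-0.122,0,-12, 0.17,-0.16,0,-16, 0.21,-0.2,0,-20, 0.25,-0.24,0,-24.8, 0.29,-0.275,0,-24.8, 0.33,-0.31,0,-24.8]' 1 20; python3 -c "
from h import *
rows(pose(C,-2.325,118,50,222),pose(C,-2.325,118,50,57))"
```

```text
time: 1.1
ee_pos: [424.3, -166.9, 222.6]
eef_rot: [0.918, 0.397, -0.0, 0.0]
contact_force: [1.1, -0.6, -0.0]
opening: 11.3
grip_force: 0.0
t 1.1 pos [ 424.3 -166.9  222.6] yang -0.754 F [ 1.1 -0.6 -0. ]
[ 0.0802 -0.028   0.0006] -0.0
[ 0.0802 -0.028   0.1656] -0.0
```

```bash
python3 -m pendant '[0.03,-0.01,0,0, 0.06,-0.02,0,0, 0.06,-0.02,0,0, 0.06,-0.02,0,0]'; python3 - <<'E'
from h import *
rows(pose(C,-2.325,118,50,222),pose(C,-2.325,118,50,57))
c,w,f=cloud("wrist");cv2.imwrite("pics/w1.png",c[:,:,::-1])
E
```

```text
time: 1.6
ee_pos: [450.0, -111.7, 222.4]
eef_rot: [0.918, 0.397, -0.0, -0.0]
contact_force: [0.5, -0.4, 0.7]
opening: 0.4
grip_force: 0.0
t 1.6 pos [ 450.  -111.7  222.4] yang -0.754 F [ 0.5 -0.4  0.7]
[ 0.0224 -0.009   0.0004] -0.0
[ 0.0225 -0.0089  0.1654] -0.0
```

View pics/w1.png

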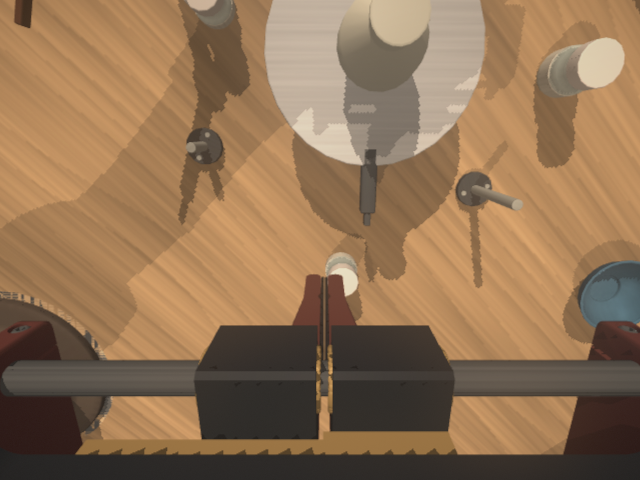

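The wrist view confirms the tall pin on the right (475,190) with its post leaning out, the short pin left (204,146), and the index arm at (368,185). The closed fingers are at (325,280).

```bash
python3 -m pendant '[0.022,-0.009,0.0,0, 0.022,-0.009,0.04,0, 0.022,-0.009,0.08,0, 0.022,-0.009,0.12,0, 0.022,-0.009,0.15,0, 0.022,-0.009,0.165,0,0.022,-0.009,0.165,0]'; python3 - <<'E'
from h import *
a=-2.325
rows(*[pose(C,b,118,20,57) for b in (a,a+.15,a+.3,a+.45,a+.6,a+.7)])
E
```

```text
time: 2.52
ee_pos: [458.4, -89.4, 57.2]
eef_rot: [0.918, 0.397, -0.001, -0.0]
contact_force: [0.9, 0.3, 0.6]
opening: 0.5
grip_force: 0.0
t 2.52 pos [458.4 -89.4  57.2] yang -0.755 F [0.9 0.3 0.6]
[0.0004 0.0302 0.0001] -0.0
[-0.0013  0.048   0.0001] -8.6
[-0.0002  0.066   0.0001] -17.2
[0.0035 0.0835 0.0001] -25.8
[0.0098 0.1003 0.    ] -34.4
[0.0153 0.1109 0.    ] -40.2
```

```bash
python3 -m pendant '[0,0.015,0,0, 0,0.03,0,0, -0.001,0.039,0,-4.3, -0.001,0.048,0,-8.6, -0.001,0.057,0,-12.9, 0,0.066,0,-17.2, 0.001,0.075,0,-21.5, 0.001,0.075,0,-21.5]'; python3 - <<'E'
from h import *
a=-2.325
rows(*[pose(C,b,118,20,57) for b in (a+.375,a+.45,a+.6,a+.7)])
c,w,f=cloud("wrist");cv2.imwrite("pics/w2.png",c[:,:,::-1]);np.savez("w2.npz",c=c,w=w)
E
```

```text
time: 3.52
ee_pos: [515.5, -140.8, 58.2]
eef_rot: [0.828, 0.56, 0.001, 0.001]
contact_force: [-0.4, 0.5, 0.1]
opening: 0.4
grip_force: 0.0
t 3.52 pos [ 515.5 -140.8   58.2] yang -0.381 F [-0.4  0.5  0.1]
[ 0.0004 -0.0021  0.0012] -0.1
[-0.0008  0.0068  0.0012] -4.4
[-0.0011  0.0247  0.0012] -13.0
[0.0002 0.0366 0.0012] -18.7
```

View pics/w2.png

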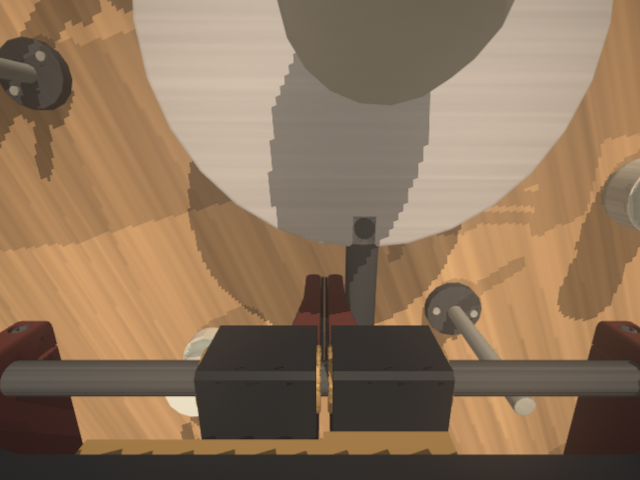

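The wrist view shows the arm (362,280) just ahead of the fingers and parallel to them, and the tall pin's foot at (453,308) to the right, so it still has to turn.

```bash
cat >> h.py <<'E'
def armcheck(n="wrist",w=None,c=None):
    if w is None: c,w,_=cloud(n)
    X,Y,Z=w[...,0],w[...,1],w[...,2];mx=c.max(-1).astype(int)
    sel=(abs(Z-74)<4)&(np.hypot(X-576,Y+38)<95)
    P=w[sel];print(n,"wheel z",np.median(P[:,2]).round(1) if len(P) else None)
    D=P[:,:2]-C;r=np.hypot(*D.T);th=np.arctan2(D[:,1],D[:,0]);e=[]
    for k in np.arange(-3.1,3.2,.1):
        q=r[abs(th-k)<.05]
        if len(q)>20: m=q.max();e.append(C+m*np.array([np.cos(k),np.sin(k)])) if 84<m<94 else 0
    if len(e)>10:
        e=np.array(e);from scipy.optimize import least_squares
        s=least_squares(lambda p:np.hypot(*(e-p).T)-90,C,loss="soft_l1");print(" centre(R=90)",s.x.round(1),len(e))
    rr=np.hypot(X-C[0],Y-C[1]);q=w[(abs(Z-74)<4)&(rr>97)&(rr<131)&(mx<130)]
    if len(q)>5:
        v=np.linalg.svd(q[:,:2]-q[:,:2].mean(0),full_matrices=False)[2][0]
        print(" arm n",len(q),q.mean(0).round(1),"ang about C",np.arctan2(*(q.mean(0)[:2]-C)[::-1]).round(3),"fit dir",np.arctan2(*v[::-1]).round(3))
    f=w[(np.hypot(X-583,Y+210)<26)&(Z>4)&(Z<12)]
    print(" foot n",len(f),((f.min(0)+f.max(0))/2).round(1) if len(f) else "",f.mean(0).round(1) if len(f) else "")
    for z0,z1 in((30,55),(55,80),(80,92)):
        p=w[(np.hypot(X-583,Y+210)<16)&(Z>z0)&(Z<z1)];print(" pin n",len(p),p.mean(0).round(1) if len(p) else "")
    cam=None
E
python3 - <<'E'
from h import *
d=np.load("w2.npz");armcheck("w2",d["w"],d["c"])
armcheck("top")
E
```

```text
w2 wheel z 74.5
 centre(R=90) [577.5 -35. ] 32
 arm n 1832 [ 532.6 -138.2   74.3] ang about C -1.978 fit dir -1.153
 foot n 1834 [ 585.2 -207.8    7.7] [ 584.7 -204.9    8.2]
 pin n 484 [ 584.4 -204.9   43.1]
 pin n 268 [ 584.9 -204.7   60.9]
 pin n 37 [ 581.1 -207.    90.1]
top wheel z 74.6
 centre(R=90) [576.  -36.8] 56
 foot n 0  
 pin n 0 
 pin n 0 
 pin n 0
```

```bash
cat >> h.py <<'E'
def armang(c,w,u0,u1,v0,v1):
    s=np.zeros(w.shape[:2],bool);s[v0:v1,u0:u1]=1
    s&=(abs(w[...,2]-74)<4)&(c.max(-1)<110)&(np.hypot(w[...,0]-C[0],w[...,1]-C[1])>93)
    q=w[s][:,:2];m=q.mean(0);v=np.linalg.svd(q-m,full_matrices=False)[2][0];v*=-np.sign(v[1])
    for cc in(C,np.array([577.5,-35])): print("arm",len(q),m.round(1),"about",cc,np.arctan2(*(m-cc)[::-1]).round(3))
    print("fit dir",np.arctan2(v[1],v[0]).round(3),"width std",((q-m)@[-v[1],v[0]]).std().round(1))
E
python3 - <<'E'
from h import *
d=np.load("w2.npz");armang(d["c"],d["w"],345,385,245,322)
a=-1.53
rows(*[pose(C,a-.2,118,20,57),pose(C,a-.1,118,20,57),pose(C,a,118,20,57)])
E
```

```text
arm 1731 [ 535.8 -137.3] about [576.  -37.5] -1.954
arm 1731 [ 535.8 -137.3] about [577.5 -35. ] -1.958
fit dir -1.882 width std 3.9
t 3.62 pos [ 514.6 -140.1   58. ] yang -0.381 F [0.2 0.4 0.9]
[-0.0014  0.0253  0.001 ] -12.7
[-0.0002  0.0372  0.001 ] -18.5
[0.0023 0.0489 0.001 ] -24.2
```

```bash
python3 -m pendant '[0,0.01,0.001,-4, -0.001,0.018,0.001,-8, -0.001,0.0255,0.001,-12.7, 0,0.033,0.001,-16, 0,0.039,0.001,-19, 0.001,0.044,0.001,-21.5, 0.001,0.044,0.001,-21.5]'; python3 - <<'E'
from h import *
c,w,f=cloud("wrist");cv2.imwrite("pics/w3.png",c[:,:,::-1]);np.savez("w3.npz",c=c,w=w)
armang(c,w,345,385,245,322)
a=-1.53
rows(*[pose(C,a-.05,118,20,57),pose(C,a,118,20,57)])
E
```

```text
time: 4.5
ee_pos: [555.6, -154.9, 56.7]
eef_rot: [0.709, 0.705, 0.0, 0.0]
contact_force: [-0.2, -0.2, 0.2]
opening: 0.5
grip_force: 0.0
arm 1647 [ 573.1 -144. ] about [576.  -37.5] -1.598
arm 1647 [ 573.1 -144. ] about [577.5 -35. ] -1.612
fit dir -1.519 width std 3.8
t 4.55 pos [ 555.5 -154.9   56.7] yang -0.005 F [-0.9 -0.2 -0.1]
[-0.0004 -0.0006 -0.0003] 0.2
[-0.0013  0.0053 -0.0003] -2.6
```

View pics/w3.png

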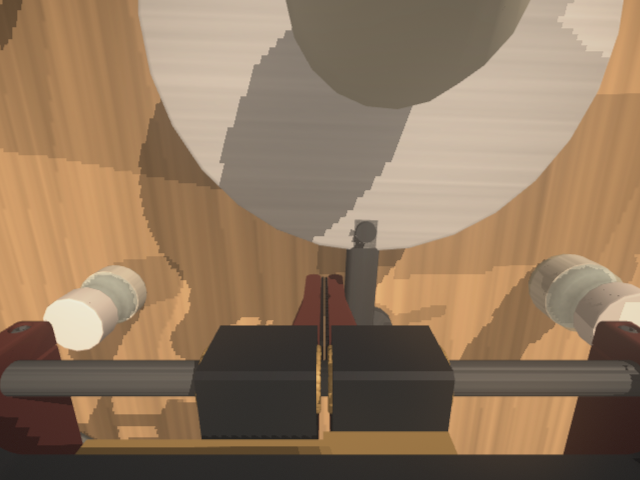

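The arm (362,280) nearly lines up; the tall pin's foot peeks out at (378,318), slightly to the right still. About 8 mm more.

```bash
python3 -m pendant '[-0.001,0.004,0,-2, -0.001,0.008,0,-4, -0.001,0.008,0,-4, 0,-0.01,0,-4, 0,-0.03,0,-4, -0.02,-0.045,-0.05,-4, -0.06,-0.08,-0.11,-4, -0.1,-0.12,-0.17,-4]'; python3 -m pendant '[-0.05,-0.05,0,0, -0.06,-0.1,0,0,-0.06,-0.1,0,0]'; python3 - <<'E'
from h import *
for n in["wrist","top","side"]:
    c,w,f=cloud(n);cv2.imwrite(f"pics/{n}4.png",c[:,:,::-1]);np.savez(n+"4.npz",c=c,w=w)
    armcheck(n,w,c)
rows()
E
```

```text
time: 5.55
ee_pos: [452.7, -236.8, 200.7]
eef_rot: [0.683, 0.73, 0.0, 0.0]
contact_force: [1.3, -0.9, 0.5]
opening: 0.4
grip_force: 0.0
time: 5.92
ee_pos: [353.4, -305.0, 199.2]
eef_rot: [0.686, 0.728, -0.001, -0.0]
contact_force: [1.2, 0.4, 0.2]
opening: 0.6
grip_force: 0.0
wrist wheel z 73.4
 arm n 749 [ 576.6 -153.7   73.7] ang about C -1.566 fit dir -1.392
 foot n 1072 [ 585.  -208.3    8. ] [ 581.6 -208.3    8.3]
 pin n 241 [ 581.4 -208.6   43.3]
 pin n 291 [ 581.3 -208.6   68.2]
 pin n 184 [ 581.5 -208.8   86.1]
top wheel z 74.6
 centre(R=90) [576.1 -36.4] 61
 arm n 38 [ 579.4 -151.2   74.2] ang about C -1.541 fit dir -1.508
 foot n 81 [ 581.2 -212.4    7.9] [ 580.7 -208.5    7.7]
 pin n 5 [ 582.4 -207.2   44.8]
 pin n 6 [ 582.1 -207.    68.7]
 pin n 3 [ 581.2 -208.3   87.5]
side wheel z 73.9
 centre(R=90) [576.2 -38.7] 35
 arm n 53 [ 580.  -151.9   73.9] ang about C -1.536 fit dir -1.544
 foot n 117 [ 584.3 -209.7    7.7] [ 583.4 -213.4    7.8]
 pin n 28 [ 583.8 -213.8   42.7]
 pin n 32 [ 584.2 -213.    68.4]
 pin n 11 [ 585.1 -213.9   88. ]
t 6.08 pos [ 358.4 -302.3  199.5] yang 0.067 F [-0.3  0.4 -0.4]
```

View pics/wrist4.png

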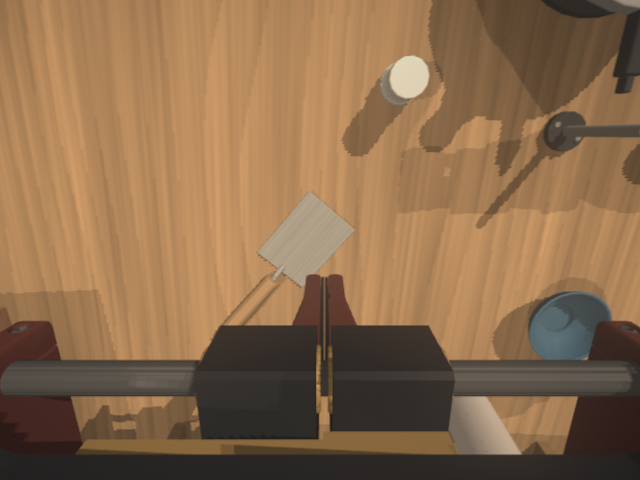

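The wrist view shows pot_b (405,80), knife and dish undisturbed, and the measurements put the index arm within about 2 mm of the tall pin's line. On to the guide.

```bash
python3 - <<'E'
from h import *
rows(pose(G,-2.64,100,50,200))
for n in("top4","side4"):
    d=np.load(n+".npz");w=d["w"];X,Y,Z=w.transpose(2,0,1)
    h=w[(np.hypot(X-539,Y-200)<22)&(Z>132)&(Z<146)];print(n,"hub",((h.min(0)+h.max(0))/2).round(1),h.mean(0).round(1),np.ptp(h,0).round())
    g=w[(abs(Z-134)<9)&(np.hypot(X-539,Y-200)<118)&(np.hypot(X-539,Y-200)>40)&(X<520)&(Y>110)];print(g.mean(0).round(1))
E
```

```text
t 6.08 pos [ 358.4 -302.3  199.5] yang 0.067 F [-0.3  0.4 -0.4]
[ 0.4924  0.1019 -0.0006] 65.1
top4 hub [535.2 201.  139.9] [536.2 199.4 139.9] [33. 28. 12.]
[468.9 162.7 137. ]
side4 hub [537.9 201.4 138.2] [538.2 195.1 138.7] [31. 38. 12.]
[486.8 167.8 134.6]
```

```bash
sed -i 's/G=np.array(\[539,200.\])/G=np.array([537.5,200.5])/' h.py; python3 -m pendant '[0.06,0,0,8, 0.12,0.01,0,16, 0.18,0.03,0,24, 0.24,0.04,0,32, 0.3,0.05,0,40, 0.36,0.07,0,48, 0.42,0.08,0,56, 0.47,0.09,0,65]'; python3 -c "
from h import *
rows(pose(G,-2.64,100,50,200))"
```

```text
time: 7.08
ee_pos: [411.4, 128.1, 199.5]
eef_rot: [0.961, 0.277, 0.0, -0.0]
contact_force: [0.1, -0.6, 0.3]
opening: 0.0
grip_force: 0.0
t 7.08 pos [411.4 128.1 199.5] yang -1.009 F [ 0.1 -0.6  0.3]
[ 0.0485 -0.05   -0.0005] 3.5
```

```bash
python3 -m pendant '[0,0,0,0,0.01,-0.01,0,0,0.01,-0.01,0,0]'; python3 -c "
from h import *
rows(pose(G,-2.64,100,50,200),pose(G,-2.64,100,50,121))"
```

```text
time: 7.45
ee_pos: [414.2, 139.5, 199.2]
eef_rot: [0.96, 0.28, -0.0, -0.0]
contact_force: [-0.9, 0.0, -0.1]
opening: 0.7
grip_force: 0.0
t 7.45 pos [414.2 139.5 199.2] yang -1.003 F [-0.9  0.  -0.1]
[ 0.0403 -0.0417 -0.0007] 3.8
[ 0.0403 -0.0416  0.0783] 3.8
```

```bash
python3 -m pendant '[0.02,-0.025,0,2, 0.04,-0.045,0,4, 0.04,-0.045,0,4, 0.04,-0.045,0.0,4]'; python3 -c "
from h import *
rows(pose(G,-2.64,100,50,200),pose(G,-2.64,100,50,121))"
```

```text
time: 7.95
ee_pos: [423.8, 196.5, 198.9]
eef_rot: [0.97, 0.245, -0.001, 0.0]
contact_force: [-0.2, 1.0, 0.3]
opening: 0.7
grip_force: 0.0
t 7.95 pos [423.8 196.5 198.9] yang -1.076 F [-0.2  1.   0.3]
[ 0.0016  0.0011 -0.0011] -0.4
[0.0017 0.0011 0.0779] -0.4
```

```bash
python3 -m pendant '[0.002,0,0.03,0, 0.002,0,0.06,0, 0.002,0,0.078,0, 0.002,0,0.078,0]'; python3 -c "
from h import *
rows(*[pose(G,-2.64+k,98,20,121) for k in (0,.2,.4,.6)])"
```

```text
time: 8.45
ee_pos: [425.2, 197.6, 120.4]
eef_rot: [0.97, 0.244, -0.001, 0.0]
contact_force: [1.4, 0.1, 0.0]
opening: 0.1
grip_force: 0.0
t 8.45 pos [425.2 197.6 120.4] yang -1.077 F [1.4 0.1 0. ]
[ 0.0021  0.0314 -0.0006] -0.5
[ 0.0003  0.0513 -0.0006] -11.9
[ 0.0024  0.0711 -0.0006] -23.4
[ 0.0084  0.0902 -0.0006] -34.9
```

```bash
python3 -m pendant '[0.001,0.016,0,0, 0.002,0.031,0,0, 0.001,0.041,0,-6, 0,0.051,0,-12, 0.001,0.061,0,-18, 0.002,0.071,0,-23.4, 0.005,0.081,0,-29, 0.008,0.09,0,-35]'; python3 - <<'E'
from h import *
rows(*[pose(G,-2.64+k,98,20,121) for k in (.6,.7,.8,.9,1.,1.1,1.14)])
E
```

```text
time: 9.45
ee_pos: [476.5, 122.0, 121.9]
eef_rot: [0.851, 0.525, 0.0, 0.0]
contact_force: [-1.2, 1.7, 0.4]
opening: 0.4
grip_force: 0.8
t 9.45 pos [476.5 122.  121.9] yang -0.464 F [-1.2  1.7  0.4]
[-0.0003 -0.0011  0.0009] 0.3
[-0.0019  0.0088  0.0009] -5.5
[-0.0025  0.0188  0.0009] -11.2
[-0.002   0.0288  0.0009] -16.9
[-0.0006  0.0386  0.0009] -22.6
[0.0018 0.0484 0.0009] -28.4
[0.0031 0.0522 0.001 ] -30.7
```

```bash
python3 -m pendant '[-0.001,0.009,0,-5.5, -0.002,0.019,0,-11, -0.002,0.029,0,-17, 0,0.0385,0,-22.5, 0.001,0.044,0,-25.5, 0.002,0.0485,0,-28.5, 0.002,0.0485,0,-28.5]'; python3 - <<'E'
from h import *
rows(*[pose(G,-2.64+k,98,20,121) for k in (1.1,1.22)])
for n in["top","side","wrist"]:
    c,w,f=cloud(n);np.savez(n+"5.npz",c=c,w=w)
    if n=="wrist":cv2.imwrite("pics/w5.png",c[:,:,::-1])
    X,Y,Z=w.transpose(2,0,1);r=np.hypot(X-G[0],Y-G[1])
    g=w[(abs(Z-135)<6)&(r>25)&(r<150)&(Y<180)&(c[...,0].astype(int)-c[...,2]<90)&(Y>20)]
    print(n,len(g),g.mean(0).round(1) if len(g) else"")
E
```

```text
time: 10.32
ee_pos: [520.5, 101.7, 121.5]
eef_rot: [0.697, 0.717, 0.0, 0.0]
contact_force: [0.2, 0.5, -0.2]
opening: 0.9
grip_force: 0.0
t 10.32 pos [520.5 101.7 121.5] yang 0.029 F [ 0.2  0.5 -0.2]
[0.0002 0.     0.0005] -0.1
[-0.0014  0.0119  0.0005] -7.0
top 0 
side 85 [531.2  89.3 135. ]
wrist 5051 [536.  137.6 136.9]
```

View pics/w5.png

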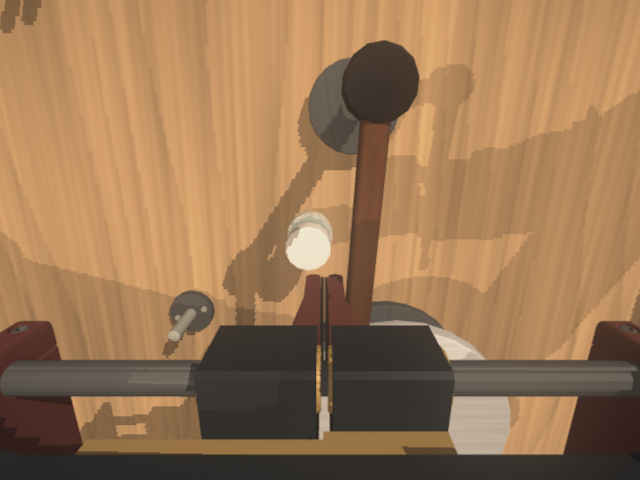

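The wrist view shows the hub at (380,82) and the guide running down to (360,318), with the finger touching at its left; it's not yet turned fully to the vase.

```bash
python3 - <<'E'
from h import *
d=np.load("wrist5.npz");w=d["w"];c=d["c"].astype(int)
Z=w[...,2];s=np.zeros(Z.shape,bool)
s[35:130,335:425]=1;h=w[s&(abs(Z-140)<4)];hc=(h.min(0)+h.max(0))/2;print("hub",hc.round(1),np.ptp(h,0).round())
m=[]
for v in range(140,300,5):
    k=[u for u in range(344,400) if abs(Z[v,u]-137)<5 and c[v,u,0]<150]
    if k: m.append(w[v,[k[0],k[-1]]].mean(0))
m=np.array(m);p=np.polyfit(m[:,1],m[:,0],1);print(len(m),m[0].round(1),m[-1].round(1))
for hub in(hc[:2],G):print("x at wheel centre y",np.polyval(p,-37.5).round(1),"ang",np.arctan2(*(m[12:].mean(0)[:2]-hub)[::-1]).round(3))
print("line at hub y",np.polyval(p,hc[1]).round(1),"fit ang",np.arctan2(-1,-p[0]).round(3))
E
```

```text
hub [539.5 200.6 139.5] [29. 32.  7.]
32 [538.9 180.3 134.9] [536.8 109.  134.8]
x at wheel centre y 532.7 ang -1.601
x at wheel centre y 532.7 ang -1.572
line at hub y 539.3 fit ang -1.599
```

```bash
sed -i 's/G=np.array(\[537.5,200.5\])/G=np.array([539.5,200.6])/' h.py; python3 - <<'E'
from h import *
o=ctrl.get_obs();M=R.from_quat(o["eef_rot"]).as_matrix();y=np.arctan2(M[1,1],M[0,1]);p=o["ee_pos"]
T=[]
for k in(.06,.12,.165,.18):
    q=p.copy();q[:2]=G+R.from_euler("z",k).as_matrix()[:2,:2]@(p[:2]-G);T.append((q,y+k))
rows(*T)
E
```

```text
t 10.47 pos [520.  102.5 121.4] yang 0.029 F [ 0.2  1.1 -0. ]
[-0.0012  0.0059  0.    ] -3.4
[-0.002   0.0118  0.    ] -6.9
[-0.0024  0.0163  0.    ] -9.5
[-0.0024  0.0178  0.    ] -10.3
```

```bash
python3 -m pendant '[-0.001,0.006,0,-3.4, -0.002,0.012,0,-6.9, -0.002,0.017,0,-9.5, -0.002,0.017,0,-9.5,-0.002,0.017,0,-9.5]'; cat > g.py <<'E'
from h import *
c,w,f=cloud("wrist");c=c.astype(int)
X,Y,Z=w.transpose(2,0,1)
h=w[(np.hypot(X-539,Y-200)<22)&(abs(Z-140)<4)&(c.max(-1)<90)];print("hub",((h.min(0)+h.max(0))/2).round(1))
r=np.hypot(X-G[0],Y-G[1]);s=(abs(Z-136)<6)&(r>30)&(r<95)&(X-G[0]>-15)&(Y<180)&(c.max(-1)<150)
m=[];vv=np.where(s.any(1))[0]
for v in vv:
    k=np.where(s[v])[0]; k=k[k>343]
    if len(k)>8: m.append(w[v,[k[0],k[-1]]].mean(0))
m=np.array(m);p=np.polyfit(m[:,1],m[:,0],1);print(len(m),"line x at wheel centre",np.polyval(p,-37.5).round(1),"at hub",np.polyval(p,200.6).round(1),"ang",np.arctan2(-1,-p[0]).round(3))
rows()
E
python3 g.py
```

```text
time: 11.1
ee_pos: [536.7, 101.6, 121.3]
eef_rot: [0.635, 0.773, -0.0, 0.0]
contact_force: [0.1, 0.8, 0.9]
opening: 0.2
grip_force: 0.0
hub [539.4 197.1 139.6]
140 line x at wheel centre 572.5 at hub 539.4 ang -1.432
t 11.15 pos [536.7 101.6 121.3] yang 0.196 F [0.  0.7 0.2]
```

```bash
python3 -m pendant '[0,0.0015,0,-0.8, 0,0.0015,0,-0.8, 0,-0.01,0,0, 0,-0.03,0,0, 0,-0.06,-0.03,0, 0,-0.09,-0.08,0, 0,-0.13,-0.12,0, 0,-0.17,-0.14,0]'; python3 -m pendant '[0,-0.04,-0.02,0, 0,-0.04,-0.02,0,0,-0.04,-0.02,0,0,-0.04,-0.02,0]'; python3 - <<'E'
from h import *
rows()
for n in["top","side"]:
    c,w,f=cloud(n);armcheck(n,w,c)
    X,Y,Z=w.transpose(2,0,1)
    s=(abs(Z-134)<10)&(Y>60)&(Y<175)&(abs(X-550)<40);g=w[s]
    if len(g): p=np.polyfit(g[:,1],g[:,0],1);print("guide",len(g),g.mean(0).round(1),"x at wheel",np.polyval(p,-37.5).round(1),"via hub",(539+(g.mean(0)[0]-539)/(200.6-g.mean(0)[1])*238).round(1))
    if n=="top":cv2.imwrite("pics/fin.png",cv2.resize(c[170:330,210:420,::-1],None,fx=3.7,fy=3.7,interpolation=cv2.INTER_CUBIC))
E
```

```text
time: 12.15
ee_pos: [377.9, 69.0, 259.9]
eef_rot: [0.633, 0.774, 0.0, -0.001]
contact_force: [-2.3, -0.9, 3.2]
opening: 0.4
grip_force: 0.0
time: 12.65
ee_pos: [339.7, 60.5, 279.3]
eef_rot: [0.634, 0.774, -0.0, -0.0]
contact_force: [-0.1, -0.4, 0.4]
opening: 0.6
grip_force: 0.0
t 12.65 pos [339.7  60.5 279.3] yang 0.198 F [-0.1 -0.4  0.4]
top wheel z 74.6
 centre(R=90) [576.3 -36.4] 59
 arm n 39 [ 579.3 -150.2   74.3] ang about C -1.541 fit dir -1.507
 foot n 74 [ 583.4 -212.3    7.9] [ 581.6 -210.     8.2]
 pin n 4 [ 581.9 -207.5   46. ]
 pin n 6 [ 582.  -206.9   69.3]
 pin n 6 [ 583.8 -208.9   87.5]
guide 151 [549.5 123.  136.6] x at wheel 573.4 via hub 571.2
side wheel z 73.9
 centre(R=90) [576.5 -38.8] 47
 arm n 51 [ 580.4 -150.2   73.2] ang about C -1.532 fit dir -1.527
 foot n 119 [ 583.5 -212.9    7.8] [ 583.5 -214.6    7.6]
 pin n 28 [ 584.2 -213.3   43.3]
 pin n 26 [ 583.8 -212.7   66.5]
 pin n 16 [ 585.1 -213.5   84.8]
guide 130 [549.9 119.9 135.2] x at wheel 574.4 via hub 571.2
```

View pics/fin.png

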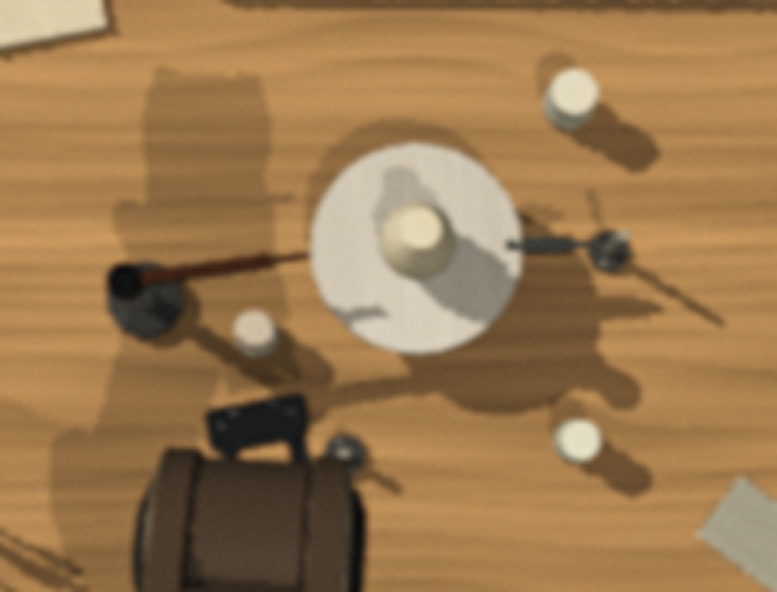

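The picture shows the guide (125,280)→(305,255) aimed at the vase, and the arm (510–590,245) aimed at the tall pin (610,250). Guide error is about 3–5 mm and arm error about 2 mm, and the robot is clear.

```bash
python3 -c "
from workcell import ctrl
print(ctrl.job_done())"
```

```text
the job is handed in; nothing more can be done
None
```

I handed the job in at about 13 s of the allowed 58 s; no verdict came back. By camera, the index arm points within about 2 mm of the tall pin's line, the brush guide within about 3–5 mm of the vase's middle, and the vase and surrounding items appear undisturbed.

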